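Thread the long mixer spindle through the two bearings of its stand

ROBOT

A 6-joint arm with a two-finger parallel gripper is mounted at the origin on the work surface; the furniture and walls round the work are solid. World frame = base frame: x ahead of the robot, y to its left, z up, the work surface at z = 0. Lengths are in mm, angles in rad, forces in N, time in s.
With the tool pointing down it reaches from about 350 to 775 mm from the base axis. Payload 7.3 kg.
Tool frame: the origin (TCP) lies at the very end of the fingers, on their centre line; the grasp point (between the pads) lies 19 mm behind it; x points along the fingers, z is the direction in which the jaws open and shut, and the axes are right-handed (so a half turn about x gives the same grasp; the last joint's range is limited). The gripper opens to 92 mm and grips with 3 to 60 N. Pads are 19 mm wide; open, the fingers measure 130 mm over their backs; the gripper's body (75 mm by 190 mm) begins 47 mm behind the grasp point.
Start: joints at [-1.494, 0.342, 1.524, -0, 1.275, -0.146], TCP at [116.026, -512.038, 226.741] pointing down, gripper open.
Joint ranges: [-2.53, 2.53], [-0.77, 2.02], [0.04, 2.7], [-1, 4.14], [0.28, 2.66], [-3.11, 3.11]. Speed limits (rad/s): [2.57, 2.57, 3.14, 3.14, 3.14, 3.14].

INTERFACE

Orientations are given as [roll, pitch, yaw] about the fixed x, y, z axes, in that order (R = Rz(yaw) Ry(pitch) Rx(roll)).
In Python, from plant import * gives the robot as it stands.
- The arm moves only by the tool carry_out, never from a script. Its argument "rows" is a list of rows, each a list of 4 numbers: the shift along the world's x, y, z in mm, then the turn about the world's z in degrees. In form: [[x, y, z, twist], ...]. A call has 1 to 20 rows; each row is the pose to reach, as a shift and turn from the pose measured when the call began; what a row does not reach only later rows make up. A row lasts 1/12 s, in which the tool goes at most 41.7 mm and 7.16 degrees, less where a joint would pass 70% of its speed; a pose out of reach is approached as far as the arm can. A call with a gripper value outside its range is refused whole. "hand" is the finger opening in mm, from 0 to 91.8, set as the call begins (left out, the last holds). The fingers move at their own pace and stop on an object; the grip force is fixed at half the most. Time passes only in rows, so rows that repeat a pose let the fingers close. It gives the time, the measured TCP pose, the force and the opening at its end, in the units of the state.
- get_obs(): the state, without advancing time (a new reading comes with each control period).
- capture(name): name is "scene" or "top" or "wrist"; returns the picture (420x560x3 uint8, red, green, blue); there is no depth.
- camera_info(name): a dict with "camera_matrix" (3x3 intrinsics, pixels), "pose" (4x4, takes a point from camera to world coordinates); the wrist camera has in their place "mount" (4x4, takes a point from camera to tool coordinates, whose origin is the TCP and whose axes are the tool frame's). Camera axes: x right, y down, z forward; pixel columns grow to the right and rows downward; lengths in mm; the calibration is good to about 2 mm. The wrist camera is an equidistant fisheye: a pixel r from the principal point sees the ray r / f radians off the axis. A picture is of the moment at which its call begins: read the wrist's pose just before it. camera_info takes no time and is no camera call.
- close_job(): hands the job in, once; it reports no verdict.
The state is a dict: "time": time; "joint_positions": joint angles; "dq": joint speeds; "tau": joint torques, N m; "tool_pos": TCP position; "tcp_rot": TCP orientation; "contact_force": force on the tool from outside, world axes, zero at the start; "moment": the same for the moment, N m; "grip_width": finger opening in mm.
Only numpy, scipy, OpenCV 4.12 (cv2) and the standard library are available. Lean on these libraries where they do the work, as an engineer would, in place of code of your own. Each camera call takes 0.05 s, during which the arm holds its last target. There are 200 camera calls.

TASK

Two spindles hang by their collars in the white spindle rack. Take the long one (it has the taller knob) by its knob and lower it, shaft down, through both bearing plates of the mixer stand, upper and then lower, until its collar rests flat on the upper plate; lower it, do not let it drop. Let go of it there, and leave the short spindle hanging in the rack.

Things in the scene. Friction and masses are not known exactly. Their poses are not given: they have to be found in the camera images.
- long_spindle: The long spindle, upright in either of the rack's holes. Origin: centre of the collar's underside; z up along its axis. Steel collar 50 mm wide, z 0 to 5 mm; round black knob 24 mm wide (26 over ribs that are only for show), z 5 to 52, to grip; below, a round-ended shaft 12 mm thick, 110 mm long. About 0.15 kg, loose in its hole, free once lifted 125 mm. Round: its yaw means nothing.
- long_spindle_tip (a point): Lower end of the long spindle's shaft, 110 mm below the collar's underside on the spindle's axis.
- short_spindle: The short spindle, a bystander in the rack's other hole, 100 mm away centre to centre: same collar and origin, but its black knob is only 22 mm tall (z 5 to 27 mm, against 47 mm) and its 12 mm shaft only 45 mm long.
- rack: Spindle rack, fixed to the bench: a white plate 70 mm (x) by 180 mm (y), 8 mm thick, top at 130 mm (screw heads 3 mm higher at its corners), on four slim posts. Origin on the bench under its middle. Two holes 20 mm wide at y = -50 and +50 mm in its own frame.
- stand: Mixer stand, fixed. Origin on the bench under the bores. Base 125x110x8 mm; column 22 mm thick, 90 wide at its rear (own +x); two level aluminium plates 90x90x10 mm, tops at 125 and 60 mm, each with a 28 mm bore (3 mm lead-in chamfer on top), both on the vertical line through the origin. Only flat 3 mm screw heads stand above the upper plate.
- upper_bore (a point): Centre of the upper bore at the upper plate's top face, 125 mm above the bench.
- lower_bore (a point): Centre of the lower bore at the lower plate's top face, 60 mm above the bench.
Not all that is in view belongs to the job. Leave any orange look-alike of the long_spindle alone.

How it is judged (in metres and radians):
On the way, in this order (a step that is already met when the one before it is completed fails the run):
1. the long spindle's tip is in the upper bore, at least 5 mm below the upper plate's top (z of long_spindle_tip in the frame of upper_bore below -0.005 m and horizontal distance between long_spindle_tip and upper_bore below 0.014 m), for 0.05 s.
2. its tip is in the lower bore, at least 5 mm below the lower plate's top (z of long_spindle_tip in the frame of lower_bore below -0.005 m and horizontal distance between long_spindle_tip and lower_bore below 0.014 m), for 0.05 s.
At the end, for the whole second after the job is handed in: The long spindle stands at rest through both bores of the stand, its axis within 14 mm of the bore centres, upright within 10 degrees, its collar's underside within 6 mm of the upper plate's top; the short spindle hangs in its own rack hole, within 40 mm of where it was (z of long_spindle in the frame of upper_bore between -0.006 and 0.006 m and horizontal distance between long_spindle and upper_bore below 0.014 m and horizontal distance between long_spindle_tip and lower_bore below 0.014 m and angle between long_spindle's own z axis and vertical below 0.175 rad and linear speed of long_spindle below 0.03 m/s and distance of short_spindle from where it was at the start of the episode below 0.04 m); the robot touches nothing.
It fails at once if the long spindle drops in the bearings (faster than 0.6 m/s) (horizontal distance between long_spindle_tip and upper_bore below 0.02 m and z of long_spindle_tip in the frame of upper_bore below 0 m and linear speed of long_spindle above 0.6 m/s).
It fails at once if the short spindle is moved by more than 40 mm (distance of short_spindle from where it was at the start of the episode above 0.04 m).
It also fails if it takes over 32 s, if anything falls off the work surface, if the arm or the gripper's body presses on something with over 40 N, if the wrist force passes 120 N, or if a joint passes its speed limit or range.

## Working session

There is one attempt and no reset: what is moved stays moved. The work goes in short steps, Python scripts to look and compute and a tool call to move; the robot and the scene stay as the last step left them, time stands still between calls to the robot, and variables do not carry over. Pictures are saved under pics/ and viewed, about 8 in all and at most 12, crops included, and the job is handed in when it is done.

Besides the shell and the picture viewer there is one more tool, called after "Request:" as name([rows], argument=value, ...), one row to a line, values as JSON. carry_out: Moves the arm, as the interface text tells. Its arguments: {"type":"object","properties":{"rows":{"type":"array"},"hand":{"type":"number"}},"required":["rows"]}

```bash
mkdir -p pics && ls && cat > h.py <<'E'
from plant import *
import numpy as np, cv2
def save(n,im): cv2.imwrite(f'pics/{n}.png',cv2.cvtColor(np.ascontiguousarray(im),cv2.COLOR_RGB2BGR))
E
python3 - <<'E'
from h import *
np.set_printoptions(suppress=True,precision=4)
a=capture("scene");b=capture("top")
np.save('a.npy',a);np.save('b.npy',b)
save('scene',a);save('top',b)
for n in("scene","top","wrist"):print(camera_info(n))
print(get_obs())
E
```

```text
pics
{'camera_matrix': array([[514.1945,   0.    , 280.2983],
       [  0.    , 514.1945, 200.5474],
       [  0.    ,   0.    ,   1.    ]]), 'pose': array([[  -0.5104,   -0.4535,    0.7306, -126.9169],
       [  -0.8597,    0.2882,   -0.4217,  624.5381],
       [  -0.0193,   -0.8434,   -0.537 ,  606.0285],
       [   0.    ,    0.    ,    0.    ,    1.    ]])}
{'camera_matrix': array([[420.9609,   0.    , 280.8685],
       [  0.    , 420.9609, 206.8815],
       [  0.    ,   0.    ,   1.    ]]), 'pose': array([[ -0.0236,  -0.9947,   0.0999, 453.4149],
       [ -0.9997,   0.0243,   0.0061, 215.1952],
       [ -0.0085,  -0.0997,  -0.995 , 955.1471],
       [  0.    ,   0.    ,   0.    ,   1.    ]])}
{'camera_matrix': array([[325.1923,   0.    , 277.8348],
       [  0.    , 325.1923, 213.0722],
       [  0.    ,   0.    ,   1.    ]]), 'mount': array([[  -0.0009,   -0.3103,    0.9506, -157.5911],
       [  -0.0006,   -0.9506,   -0.3103,   84.5321],
       [   1.    ,   -0.0009,    0.0006,    0.1076],
       [   0.    ,    0.    ,    0.    ,    1.    ]])}
{'time': 0.1, 'joint_positions': array([-1.494 ,  0.3426,  1.5249,  0.    ,  1.2754, -0.146 ]), 'dq': array([-0.0017, -0.0015, -0.0022,  0.002 , -0.0003, -0.0009]), 'tau': array([  0.002 , -43.2004, -24.4693,   0.0719,   0.0526,  -0.    ]), 'tool_pos': array([ 115.9792, -511.6594,  226.1289]), 'tcp_rot': array([2.9946, 1.5694, 1.6466]), 'contact_force': array([-0.2593, -0.1024,  0.6597]), 'moment': array([ 0.0219,  0.0055, -0.0016]), 'grip_width': 92.3158124148259}
```

View pics/scene.png

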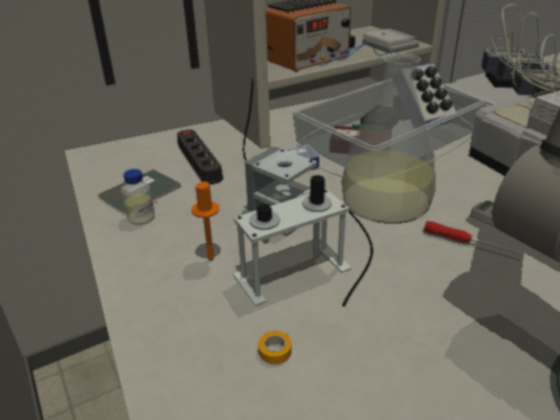

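View pics/top.png

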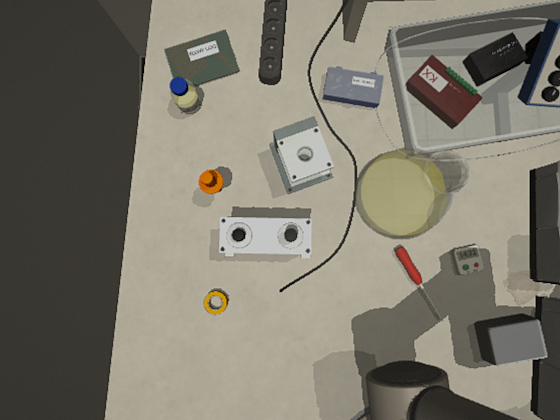

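The scene shows the white rack with the short knob at about (264,212) and the tall knob at about (317,190). An orange look-alike is at (205,195), the stand is behind at (285,165), and a large glass flask is at (390,160). In the top view the rack knobs are at (239,235) and (291,234) and the stand bore is at (305,153). The long spindle should be the right-hand one in both views, so I'll confirm it in an enlarged crop.

```bash
python3 - <<'E'
from h import *
a=np.load('a.npy');b=np.load('b.npy')
A=cv2.resize(a[130:310,220:360],None,fx=3,fy=3,interpolation=cv2.INTER_CUBIC)   # x3
B=cv2.resize(b[110:270,205:345],None,fx=3,fy=3,interpolation=cv2.INTER_CUBIC)
o=np.zeros((540,840,3),np.uint8);o[:540,:420]=A;o[:480,420:]=B
save('crop1',o[:,:800])
E
```

```text
(no output)
```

View pics/crop1.png

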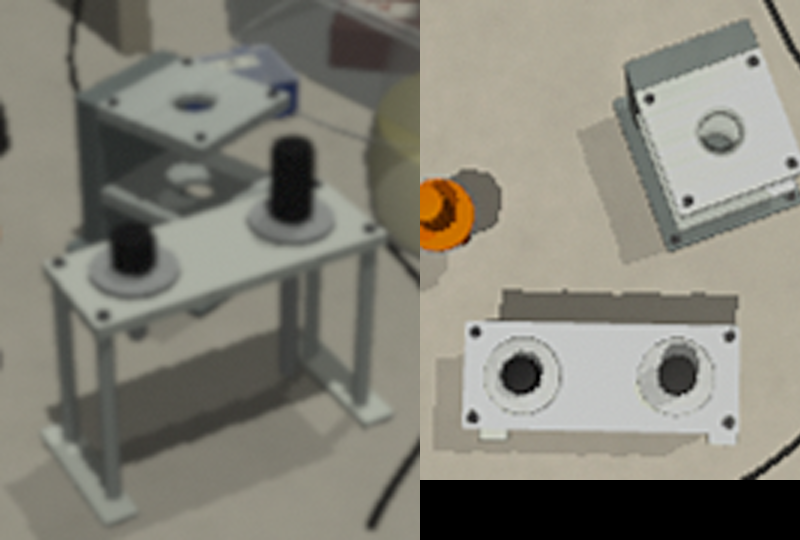

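The crop confirms it. In the scene view the tall knob (top at crop (293,143), full (317.7,177.7)) is the right-hand one. The left-hand one, at (264,212), has a stubby knob, so it is the short spindle. The orange item at (205,195) is the look-alike. Next I'll measure positions in both views.

```bash
cat >> h.py <<'E'
I={n:camera_info(n) for n in("scene","top","wrist")}
def onz(n,uv,z):
    K,P=I[n]["camera_matrix"],I[n]["pose"]
    d=P[:3,:3]@np.linalg.inv(K)@[*uv,1.]; return P[:3,3]+d*(z-P[2,3])/d[2]
def tri(u1,u2):
    M=[];
    for n,u in(("scene",u1),("top",u2)):
        K,P=I[n]["camera_matrix"],I[n]["pose"]; M.append(K@np.linalg.inv(P)[:3])
    X=cv2.triangulatePoints(M[0],M[1],np.float64(u1),np.float64(u2)).ravel(); return X[:3]/X[3]
E
python3 - <<'E'
from h import *
np.set_printoptions(suppress=True,precision=1)
t=lambda x,y:((x-420+.5)/3+204.5,(y+.5)/3+109.5)
s=lambda x,y:((x+.5)/3+219.5,(y+.5)/3+129.5)
print('top: long',onz('top',t(676,376.5),135),'short',onz('top',t(522.5,375),135),'rackmid',onz('top',t(601,377),133),'bore',onz('top',t(720.5,131),125))
print('long knob top',onz('top',t(679,366),187), onz('scene',s(293,143),187))
print('scene: long',onz('scene',s(291,218),135),'short',onz('scene',s(133,269),135),'bore',onz('scene',s(194,101),125))
print('tri bore',tri(s(194,101),t(720.5,131)),'long',tri(s(291,218),t(676,376.5)),'short',tri(s(133,269),t(522.5,375)))
for a,b in (((650,99),(753,62)),((688,201),(791,162)),((650,99),(688,201))):
    d=onz('top',t(*b),128)-onz('top',t(*a),128); print('plate edge',np.linalg.norm(d),np.degrees(np.arctan2(d[1],d[0])))
print('flask base',onz('top',(400,195),30),'neck',tri((397,62),(450,172)))
print('orange',tri((204,187),(210,182)), get_obs()['tcp_rot'])
E
```

```text
top: long [480.  203.8 135. ] short [483.4 303.3 135. ] rackmid [480.9 252.5 133. ] bore [643.5 169.7 125. ]
long knob top [484.7 202.5 187. ] [471.4 208.6 187. ]
scene: long [476.1 205.5 135. ] short [479.5 305.7 135. ] bore [640.4 170.6 125. ]
tri bore [643.6 169.1 123.1] long [479.8 203.3 132.2] short [483.5 303.6 131.9]
plate edge 73.45469381584638 -71.33057388466534
plate edge 73.32022717609321 -70.47377275834654
plate edge 73.50742398561192 -161.3195171160488
flask base [566.2 -42.9  30. ] neck [571.  -39.3 308. ]
orange [586.8 358.5 158.2] [3.  1.6 1.6]
```

The two views agree within 3–4 mm. The long and short spindles are 99.6 mm apart against 100 given, and heights come out at 123 and 132 against 125 and 135. The screw spacing on the stand plate is square. The flask is a hazard: neck at about (571,-39), about 308 mm high. I'll lift first, then check the tool axes and what stands on the right.

Request:
carry_out([
  [20,0,40,0],
  [40,0,80,0],
  [60,0,120,0],
  [80,0,160,0],
  [100,0,190,0],
  [100,0,190,0],
], hand=70)

```text
time: 0.6
tool_pos: [219.1, -512.2, 422.4]
tcp_rot: [0.212, 1.562, -1.133]
contact_force: [1.1, -1.0, 0.6]
grip_width: 69.9
```

```bash
python3 - <<'E'
from h import *
from scipy.spatial.transform import Rotation as R
np.set_printoptions(suppress=True,precision=3)
o=get_obs();m=R.from_euler('xyz',o['tcp_rot']).as_matrix();print(o['time'],o['tool_pos'],o['joint_positions'],o['contact_force'],'\n',m)
w=capture('wrist');save('w1',w)
print(tri((515,55),(545,215)),tri((500,118),(512,330)))
E
```

```text
0.6 [ 219.059 -512.174  422.382] [-1.305  0.339  1.004  0.002  1.789  0.041] [ 1.099 -1.011  0.646] 
 [[ 0.004  0.975  0.224]
 [-0.008  0.224 -0.975]
 [-1.     0.002  0.009]]
[ 473.668 -202.47   314.306] [ 353.331 -105.477  275.944]
```

View pics/w1.png

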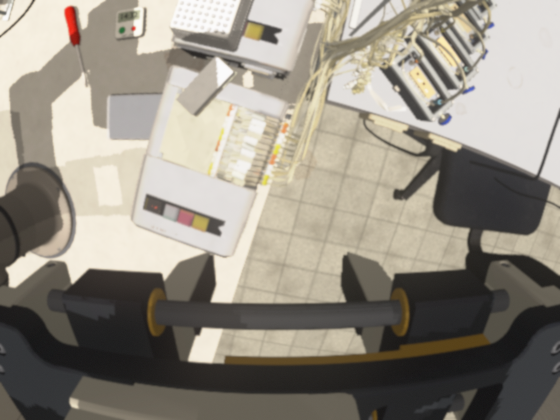

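The wrist view shows the bench instruments well below (at least 100 mm) and nothing tall beside the tool. I'll swing over high, turned so the jaws open along x, across the rack's row.

Request:
carry_out([
  [15,40,5,6],
  [30,80,5,12],
  [45,119,5,18],
  [60,158,5,24],
  [75,197,5,30],
  [90,236,5,36],
  [105,275,5,42],
  [119,314,5,48],
  [133,353,5,54],
  [147,392,5,60],
  [161,431,5,66],
  [175,470,5,72],
  [189,509,5,77],
  [203,548,5,77],
  [217,587,5,77],
  [231,626,5,77],
  [245,665,5,77],
  [259,704,5,77],
  [260,717,5,77],
  [260,717,5,77],
])

```text
time: 2.32
tool_pos: [478.2, 207.4, 422.0]
tcp_rot: [0.331, 1.569, 0.333]
contact_force: [0.6, -0.2, 0.1]
grip_width: 69.7
```

Request:
carry_out([
  [0,0,-40,0],
  [0,0,-80,0],
  [0,0,-120,0],
  [0,0,-150,0],
  [0,0,-150,0],
  [0,0,-150,0],
])

```text
time: 2.82
tool_pos: [477.4, 205.9, 271.2]
tcp_rot: [-2.779, 1.568, -2.777]
contact_force: [0.9, 0.2, 1.2]
grip_width: 69.6
```

```bash
cat >> h.py <<'E'
from scipy.spatial.transform import Rotation as R
def wcam():
    o=get_obs();T=np.eye(4);T[:3,:3]=R.from_euler('xyz',o['tcp_rot']).as_matrix();T[:3,3]=o['tool_pos'];return T@I['wrist']['mount']
def won(P,uv,z):
    K=I['wrist']['camera_matrix'];a=(np.array(uv,float)-K[:2,2])/K[0,0];r=np.hypot(*a)+1e-9
    d=P[:3,:3]@np.array([*(a/r*np.sin(r)),np.cos(r)]);return P[:3,3]+d*(z-P[2,3])/d[2]
def wpix(P,X):
    K=I['wrist']['camera_matrix'];c=P[:3,:3].T@(np.array(X,float)-P[:3,3]);h=np.hypot(*c[:2]);return K[:2,2]+K[0,0]*np.arctan2(h,c[2])*c[:2]/h
E
python3 - <<'E'
from h import *
np.set_printoptions(suppress=True,precision=3)
o=get_obs();P=wcam();np.save('P2.npy',P);print(o['time'],o['tool_pos'],R.from_euler('xyz',o['tcp_rot']).as_matrix(),o['joint_positions'])
w=capture('wrist');np.save('w2.npy',w)
for X in((478.5,204.5,135),(482,304,135),(642.5,170,125),(484.,203,182)):print(wpix(P,X))
save('w2',w)
E
```

```text
2.8167 [477.369 205.924 271.152] [[-0.002 -0.001  1.   ]
 [-0.001  1.     0.001]
 [-1.    -0.001 -0.002]] [ 0.26   0.303  1.457 -0.     1.385  0.259]
[279.432 202.596]
[283.571  95.029]
[430.541 231.562]
[286.392 220.816]
```

View pics/w2.png

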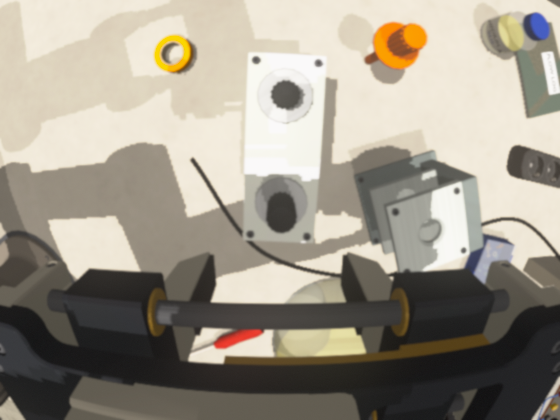

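The wrist view shows the short spindle at (286,95), the long spindle's collar at (281,203) with its tall knob leaning to (281,215), and the stand bore at (430,231). These match the predicted pixels (279,203), (284,95) and (431,232). One enlarged crop will refine the grasp and bore positions.

```bash
python3 - <<'E'
from h import *
w=np.load('w2.npy')
A=cv2.resize(w[165:255,240:320],None,fx=5,fy=5,interpolation=cv2.INTER_CUBIC)
B=cv2.resize(w[190:280,390:470],None,fx=5,fy=5,interpolation=cv2.INTER_CUBIC)
A=np.clip(A.astype(float)*1.5,0,255).astype(np.uint8)
save('crop2',np.hstack([A,B]))
E
```

```text
(no output)
```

View pics/crop2.png

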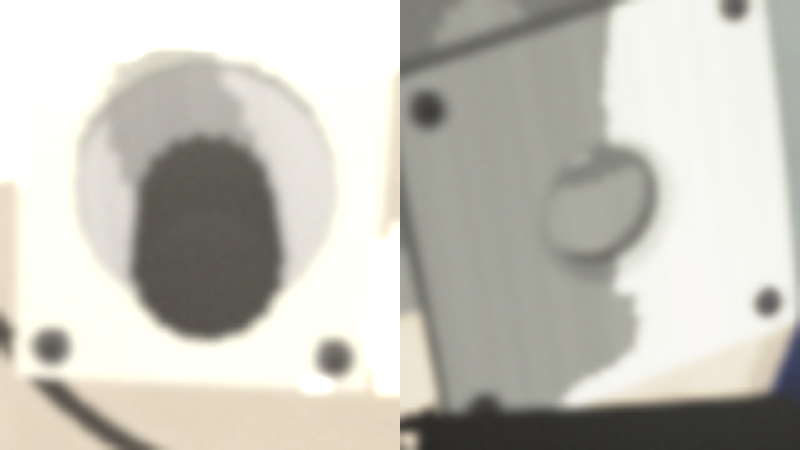

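```bash
python3 - <<'E'
from h import *
np.set_printoptions(suppress=True,precision=1)
P=np.load('P2.npy')
print('collar',won(P,(280.7,202.2),135),'knobtop',won(P,(281.2,218.2),182),'bore',won(P,(430.2,230.7),125),'short',won(P,(285.5,94.5),135))
E
```

```text
collar [479.7 204.9 135. ] knobtop [479.8 205.2 182. ] bore [641.9 171.  125. ] short [483.7 304.5 135. ]
```

All three cameras put the knob at (479.7,205) and the bore at (642,171). I'll descend with 70 mm open; about 23 mm clearance each side of the knob.

Request:
carry_out([
  [2.5,-1,-35,0],
  [2.5,-1,-65,0],
  [2.5,-1,-90,0],
  [2.5,-1,-110,0],
  [2.5,-1,-120,0],
  [2.5,-1,-125,0],
  [2.5,-1,-125,0],
  [2.5,-1,-125,0],
])

```text
time: 3.53
tool_pos: [482.3, 205.7, 149.9]
tcp_rot: [0.221, 1.566, 0.223]
contact_force: [-0.3, -0.1, 0.1]
grip_width: 69.8
```

Request:
carry_out([
  [-2,-1,-5,0],
  [-2,-1,-5,0],
  [-2,-1,-5,0],
  [-2,-1,-5,0],
])

```text
time: 3.87
tool_pos: [480.5, 204.7, 145.4]
tcp_rot: [0.221, 1.565, 0.222]
contact_force: [1.2, -0.1, 0.5]
grip_width: 70.1
```

```bash
python3 - <<'E'
from h import *
for i in range(4):
    o=get_obs();print(o['time'],o['tool_pos'],o['dq'].round(3),o['contact_force'])
    w=capture('wrist')
save('w3',w)
E
```

```text
3.8667 [480.52619607 204.74535939 145.44425196] [ 0.001  0.003  0.001 -0.    -0.002  0.   ] [ 1.22624757 -0.06722222  0.54460049]
3.9167 [480.47102651 204.7537335  145.32067385] [ 0.002  0.004  0.001  0.002 -0.001  0.   ] [ 0.49040017  0.20122663 -0.9079496 ]
3.9667 [480.43260826 204.73587277 145.22538189] [-0.     0.002  0.003  0.001  0.001 -0.   ] [ 0.53582676  0.28100031 -0.3352075 ]
4.0167 [480.39603795 204.72531556 145.13036027] [ 0.001  0.     0.001 -0.    -0.001 -0.   ] [ 1.7882506  -0.04942045  0.01676439]
```

View pics/w3.png

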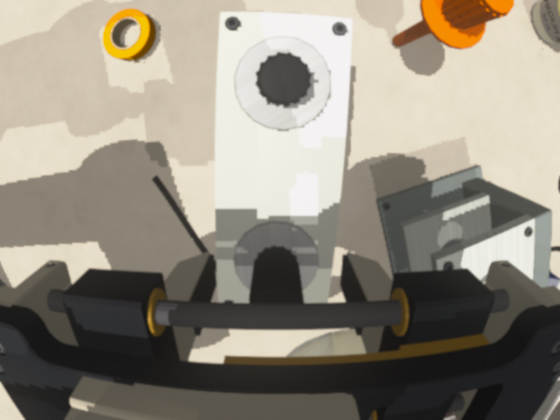

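The knob at (277,275) sits midway between the finger inner edges (214 and 343), with the collar at (276,255). I'll close on it now.

Request:
carry_out([
  [0,0,0,0],
  [0,0,0,0],
  [0,0,0,0],
  [0,0,0,0],
  [0,0,0,0],
  [0,0,0,0],
  [0,0,0,0],
  [0,0,0,0],
  [0,0,0,0],
  [0,0,0,0],
], hand=10)

```text
time: 4.9
tool_pos: [480.3, 204.7, 145.1]
tcp_rot: [0.238, 1.566, 0.24]
contact_force: [-0.7, -0.7, 1.6]
grip_width: 23.5
```

Request:
carry_out([
  [0,0,5,0],
  [0,0,15,0],
  [0,0,30,0],
  [0,0,50,0],
  [0,0,70,0],
  [0,0,90,0],
  [0,0,110,0],
  [0,0,130,0],
  [0,0,150,0],
  [0,0,160,0],
  [0,0,160,0],
  [0,0,160,0],
])

```text
time: 5.9
tool_pos: [480.3, 204.7, 305.7]
tcp_rot: [0.231, 1.564, 0.232]
contact_force: [0.3, 0.4, -1.1]
grip_width: 23.5
```

```bash
python3 - <<'E'
from h import *
np.set_printoptions(suppress=True,precision=3)
o=get_obs();print(o['time'],o['tool_pos'],o['grip_width'],o['contact_force'],o['moment'])
P=wcam();w=capture('wrist');s=capture('scene')
A=cv2.resize(w[0:340,120:480],(400,378));B=cv2.resize(s[90:290,200:412],(400,378))
save('w4',np.hstack([A,B]));print('pix for bore',wpix(P,(642,171,125)))
E
```

```text
5.9 [480.296 204.719 305.703] 23.525746687315994 [ 0.289  0.375 -1.053] [-0.063 -0.138 -0.058]
pix for bore [414.478 219.184]
```

View pics/w4.png

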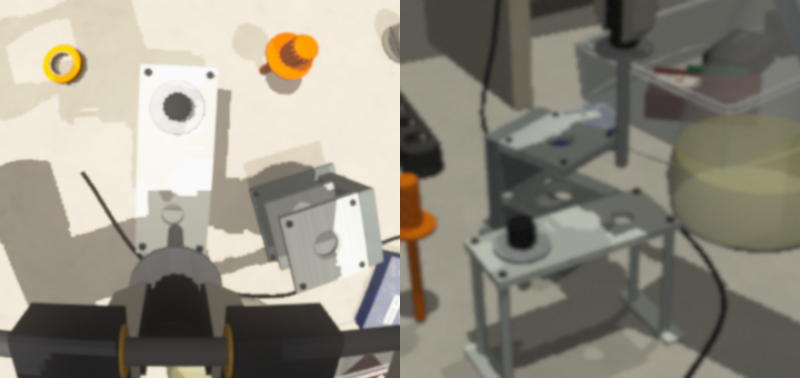

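Both views show the long spindle held and hanging clear: tip at about z 180, above the 128 mm stand top. The short one is still hanging in the rack. I'll carry it over the bore.

Request:
carry_out([
  [10,-2,0,0],
  [30,-6,0,0],
  [55,-11,0,0],
  [80,-17,0,0],
  [105,-22,0,0],
  [130,-27,0,0],
  [150,-31,0,0],
  [160,-33,0,0],
  [162,-34,0,0],
  [162,-34,0,0],
  [162,-34,0,0],
  [162,-34,0,0],
])

```text
time: 7.0
tool_pos: [641.1, 170.9, 304.3]
tcp_rot: [0.269, 1.568, 0.271]
contact_force: [-0.0, -1.4, -1.3]
grip_width: 23.5
```

```bash
python3 - <<'E'
from h import *
np.set_printoptions(suppress=True,precision=2)
o=get_obs();print(o['time'],o['tool_pos'],o['grip_width'],o['contact_force'])
P=wcam();w=capture('wrist');s=capture('scene');t=capture('top')
np.save('w5.npy',w);np.save('s5.npy',s)
def pix(n,X):
    K,Q=I[n]["camera_matrix"],I[n]["pose"];c=K@(Q[:3,:3].T@(np.array(X)-Q[:3,3]));return c[:2]/c[2]
x,y,z=o['tool_pos'];zc=z-15.1
for X in((x,y,zc),(x,y,zc-110),(x,y,zc-55),(642,171,125)):print(np.round(X),wpix(P,X),pix('scene',X))
A=cv2.resize(w[200:300,220:340],(480,400),interpolation=cv2.INTER_CUBIC)
B=cv2.resize(s[70:195,240:340],(320,400),interpolation=cv2.INTER_CUBIC)
save('w5',np.hstack([A,B]))
E
```

```text
7.0 [641.15 170.87 304.31] 23.49001695351748 [-0.03 -1.4  -1.26]
[641. 171. 289.] [277.83 258.15] [282.62  82.47]
[641. 171. 179.] [277.47 204.74] [283.59 138.17]
[641. 171. 234.] [277.61 225.8 ] [283.12 111.18]
[642 171 125] [278.17 190.11] [283.75 163.07]
```

View pics/w5.png

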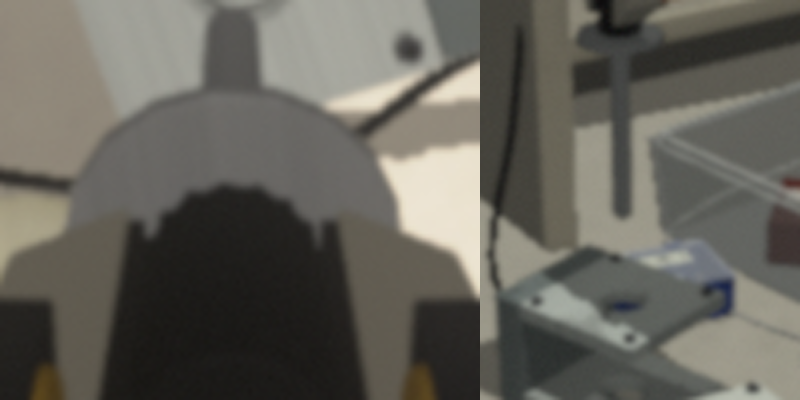

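Tip and bore line up in both views. In the scene, the tip is at (284.4,137.2) and the bore at (284.4,164.4), the same column. In the wrist view the shaft is at column 278.3 and the bore at 278.5. The shaft hangs vertical, so I'll lower it.

Request:
carry_out([
  [0,0,-10,0],
  [0,0,-22,0],
  [0,0,-34,0],
  [0,0,-46,0],
  [0,0,-56,0],
  [0,0,-66,0],
  [0,0,-74,0],
  [0,0,-80,0],
  [0,0,-80,0],
  [0,0,-80,0],
])

```text
time: 7.98
tool_pos: [641.3, 170.9, 224.8]
tcp_rot: [0.206, 1.567, 0.208]
contact_force: [0.4, -0.3, -1.6]
grip_width: 23.1
```

Request:
carry_out([
  [0.5,0,-8,0],
  [0.5,0,-17,0],
  [0.5,0,-26,0],
  [0.5,0,-35,0],
  [0.5,0,-44,0],
  [0.5,0,-53,0],
  [0.5,0,-61,0],
  [0.5,0,-68,0],
  [0.5,0,-74,0],
  [0.5,0,-76,0],
  [0.5,0,-76,0],
  [0.5,0,-76,0],
])

```text
time: 8.98
tool_pos: [642.0, 171.0, 149.1]
tcp_rot: [0.195, 1.566, 0.197]
contact_force: [0.3, 0.0, -1.2]
grip_width: 23.4
```

Request:
carry_out([
  [0,0,-2,0],
  [0,0,-4,0],
  [0,0,-6,0],
  [0,0,-7,0],
  [0,0,-7,0],
  [0,0,-7,0],
])

```text
time: 9.48
tool_pos: [642.0, 170.9, 142.0]
tcp_rot: [0.208, 1.566, 0.21]
contact_force: [-0.1, 0.2, -1.2]
grip_width: 23.6
```

Request:
carry_out([
  [0,0,-0.5,0],
  [0,0,-1,0],
  [0,0,-1.5,0],
  [0,0,-2,0],
  [0,0,-2,0],
  [0,0,-2,0],
])

```text
time: 9.98
tool_pos: [642.0, 170.9, 140.1]
tcp_rot: [0.2, 1.566, 0.202]
contact_force: [0.4, -0.7, -0.5]
grip_width: 22.9
```

Request:
carry_out([
  [0,0,-0.5,0],
  [0,0,-1,0],
  [0,0,-1.5,0],
  [0,0,-1.5,0],
  [0,0,-1.5,0],
])

```text
time: 10.4
tool_pos: [642.1, 171.0, 140.1]
tcp_rot: [0.174, 1.565, 0.176]
contact_force: [-2.5, -0.2, 6.2]
grip_width: 23.2
```

There is a 6 N upward contact and z has stopped at 140.1, as predicted, so the collar is seated. I'll release.

Request:
carry_out([
  [0,0,0.5,0],
  [0,0,0.5,0],
  [0,0,0.5,0],
  [0,0,0.5,0],
  [0,0,0.5,0],
  [0,0,0.5,0],
  [0,0,0.5,0],
  [0,0,0.5,0],
], hand=65)

```text
time: 11.07
tool_pos: [642.1, 171.0, 140.4]
tcp_rot: [0.183, 1.565, 0.185]
contact_force: [-0.5, 0.0, 0.1]
grip_width: 64.5
```

Request:
carry_out([
  [0,0,5,0],
  [0,0,15,0],
  [0,0,30,0],
  [0,0,55,0],
  [0,0,80,0],
  [0,0,110,0],
  [0,0,140,0],
  [0,0,150,0],
  [0,0,150,0],
  [0,0,150,0],
])

```text
time: 11.9
tool_pos: [642.0, 170.9, 290.4]
tcp_rot: [0.175, 1.565, 0.177]
contact_force: [0.5, 0.6, -0.3]
grip_width: 64.9
```

```bash
python3 - <<'E'
from h import *
np.set_printoptions(suppress=True,precision=2)
o=get_obs();print(o['time'],o['tool_pos'],o['grip_width'],o['contact_force'])
P=wcam();w=capture('wrist');s=capture('scene')
print(wpix(P,(642,171,130)))
A=cv2.resize(w[120:300,180:380],(444,400),interpolation=cv2.INTER_CUBIC)
B=cv2.resize(s[110:300,220:389],(356,400),interpolation=cv2.INTER_CUBIC)
save('w6',np.hstack([A,B]))
E
```

```text
11.9 [641.96 170.92 290.45] 64.92290007269543 [ 0.53  0.58 -0.26]
[276.99 194.72]
```

View pics/w6.png

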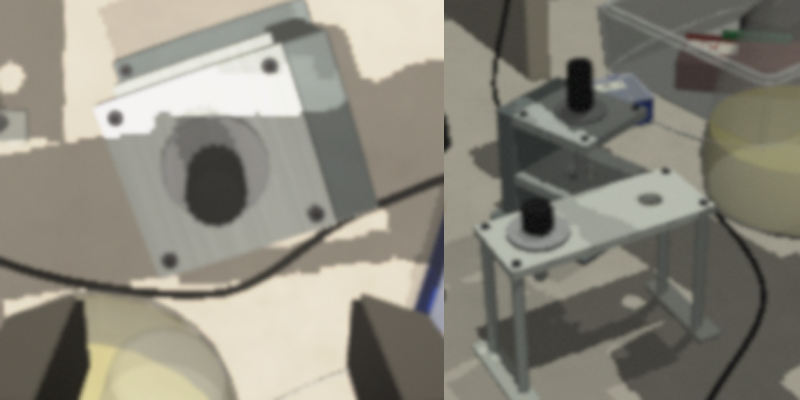

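The collar lies flat on the upper plate, centred at crop (215,165), which is wrist (277,194) against a predicted (277,195). The shaft can be seen running down to the lower plate. The short spindle still hangs in the rack, and the fingers are clear, 100 mm above the knob. I'll hand the job in.

```bash
python3 -c "
from plant import *
print(close_job())"
```

```text
the job is handed in; nothing more can be done
None
```

The long spindle is through both bearing plates with its collar flat on the upper plate. I released it there and handed the job in at about 12 s of the 32 s allowed. I gripped it by its tall knob, carried it over the bores and lowered it slowly, so it never dropped.

**Seating:** at the end of lowering, the wrist felt about 6 N upward and the TCP stopped at z = 140.1 mm, the height expected with the collar on the plate. After release the force was near zero.

**Last pictures:** the collar lies within about 1 pixel of the expected bore centre. The spindle looks upright, its shaft can be seen running down to the lower plate, and the short spindle still hangs in its hole. The gripper was open and about 115 mm above the knob, touching nothing.

**Disagreements:** the scene and top cameras differed by 3–4 mm on single points, and the wrist camera settled it. One move to the knob stopped about 2.5 mm off in x and 4 mm high, and I corrected it before closing. No check failed.

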